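Try a freshly moulded taper gauge in the gap gauge

TASK

Lift the orange-handled taper gauge straight out of the open mould, carry it to the gap gauge and slide its dark steel blade, lying flat on the sill, in under the sprung upper plate until it drags snugly. Snug means that the blade has firmly met the upper plate and lifted it a little off its stop (an inward push of roughly 15 N); do not ram it in. Finish holding it: stay still with the fingers closed on the handle and the blade snug at that depth.

Things in the scene. Friction and masses are not known exactly. Their poses are not given: they have to be found in the camera images.
- taper: taper gauge, 0.1 kg: orange handle 28 x 16 x 46 mm (x, y, z) with black ribs, a thin collar at its foot, and a dark steel blade 66 x 20 mm ahead of it. Origin: centre of the handle's underside, level with the blade's flat underside; x to the tip, z up. The top slopes from 8.6 mm thick at x = 14 to 2 mm at x = 80 (tip). Grip the handle across y, about 30 mm up
- taper_tip (a point): middle of the lower edge of the blade's tip, 80 mm ahead (+x) of the taper's origin; axes as the taper's. White lines cross the blade every 10 mm from here
- mould: open lower mould half, fixed: aluminium block 118 x 64 x 26 mm on a grey pedestal, top 238 mm above the table. Origin on the table below the block's middle, x along the cavity: a straight pocket 100 x 25 x 8 mm deep in which the taper lies flat, tip to +x, handle upright and 38 mm proud, 2 mm of play. Two pins 10 mm high at x = 50, y = +-25 mm
- cavity_floor (a point): point of the cavity floor under the taper's handle, 230 mm above the table; axes as the mould's
- gap_gauge: gap gauge, fixed: steel sill (lower plate) 64 mm wide, x = -60 to 52 mm, top 230 mm above the table, on a grey pedestal. Over it the aluminium upper plate, x = 0 to 50, 60 wide, 12 mm thick, between two guide pillars (8 mm thick, x = 25, y = +-24, tops 280 mm above the table) under a blue bridge. Origin on the table under the pedestal; x is the way in
- gap_mouth (a point): middle of the sill's top right below the upper plate's front edge: the mouth of the gap; x points into the gap, z up
- bridge (a joint): setting of the blue bridge, m: at 0 the free gap under the upper plate is 4 mm, at 0.0015 it is 5.5 mm; different every time and too stiff to move. So the blade first meets the upper plate with its tip 20 to 35 mm inside the mouth
- upper_plate (a joint): lift of the aluminium upper plate off its stop, m, 0 at rest. A spring of 12 N/mm and about 2.7 N of weight and preload press it down; each 10 mm of depth past first contact lifts it about 1 mm. Snug is a lift of about 0.3 to 1.5 mm

How it is judged (in metres and radians):
On the way, in this order (a step that is already met when the one before it is completed fails the run):
1. the taper gauge is lifted clear of the mould, upright (z of taper in the frame of cavity_floor above 0.02 m and angle between taper's own z axis and vertical below 0.25 rad and contact force between the fingers and taper above 2 N and contact force between taper and mould below 0.1 N), for 0.2 s.
2. the blade's tip is in the gap (x of taper_tip in the frame of gap_mouth above 0.005 m and z of taper_tip in the frame of gap_mouth between -0.003 and 0.004 m), for 0.05 s.
At the end, for the whole second after the job is handed in: Blade flat on the sill (tilt < 0.12 rad, height within 4 mm), square to the gap (0.17 rad, 14 mm sideways), tip 15 to 60 mm inside, upper plate lifted 0.2 to 1.9 mm and pressing the blade with 4 to 28 N, taper still, fingers gripping it with over 5 N (contact force between taper and upper_plate between 4 and 28 N and value of joint upper_plate between 0.0002 and 0.0019 m and x of taper_tip in the frame of gap_mouth between 0.015 and 0.06 m and y of taper_tip in the frame of gap_mouth between -0.014 and 0.014 m and z of taper_tip in the frame of gap_mouth between -0.003 and 0.004 m and angle between the x axis of taper and the x axis of gap_gauge, either way round below 0.17 rad and angle between taper's own z axis and vertical below 0.12 rad and contact force between the fingers and taper above 5 N and linear speed of taper below 0.01 m/s); the arm keeps its last pose, push and grip.
It fails at once if the blade is rammed in: more than 45 N between blade and upper plate (contact force between taper and upper_plate above 45 N).
It also fails if it takes over 45 s, if anything falls off the work surface, if the arm or the gripper's body presses on something with over 40 N, if the wrist force passes 120 N, or if a joint passes its speed limit or range.

ROBOT

A 6-joint arm with a two-finger parallel gripper is mounted at the origin on a cart in front of the work surface, level with it; the furniture and walls round the work are solid. World frame = base frame: x ahead of the robot, y to its left, z up, the work surface at z = 0. Lengths are in m, angles in degrees, forces in N, time in s.
With the tool pointing down it reaches from about 0.3 to 0.75 m from the base axis. Payload 8.5 kg.
Tool frame: the origin (TCP) lies midway between the tips of the shut fingers; the grasp point (between the pads) lies 19 mm behind it; z points along the fingers, y is the line along which they close (so a half turn about z gives the same grasp; the last joint's range is limited). The gripper opens to 85 mm and grips with 20 to 120 N. Pads are 22 mm wide; open, the fingers measure 114 mm over their backs; the gripper's body (76 mm by 85 mm) begins 54 mm behind the grasp point. The pads swing forward as they close: fully open they stand 13 mm farther back than shut.
Start: joints at [-77.939, 21.807, 74.336, -0, 83.858, -12.336], TCP at [0.227, -0.501, 0.231] pointing down, gripper open.
Joint ranges: [-178.18, 178.18], [-50.72, 133.34], [12.68, 142.11], [-81.47, 261.47], [9.98, 163.14], [-165.26, 165.26]. Speed limits (degrees/s): [136.94, 136.94, 180, 180, 180, 180].

INTERFACE

Orientations are given as a 3x3 rotation matrix whose columns are the frame's x, y, z axes.
In Python, from rig import env, viewer, recognise, pinpoint gives the robot as it stands.
- The arm moves only by the tool move_arm, never from a script. Its argument "plan" is text: rows parted by semicolons, each of 7 numbers parted by spaces: the shift along the tool's x, y, z in m, then the turn, a rotation vector about the tool's x, y, z in rad, then the finger opening in m, from 0 to 0.0854. A call has 1 to 12 rows; each row shifts and turns the commanded pose from where the row before left it, along the tool's axes as they then stand; what a row does not reach is not made up. A row lasts 1/8 s, in which the tool goes at most 62.5 mm and 10.7 degrees, less where a joint would pass 70% of its speed; a pose out of reach is approached as far as the arm can. A call is refused whole if a number of a shift passes 0.0625 or a number of a turn 0.188, either way. A call with a gripper value outside its range is refused whole. The fingers move at their own pace and stop on an object; "grip_force" is the grip in N (left out, the last holds). Time passes only in rows, so rows that do not move let the fingers close. It gives the time, the measured TCP pose, the force, the opening and the grip force at its end, in the units of the state.
- env.observe(): the state, without advancing time (a new reading comes with each control period).
- viewer.get_image(name): name is "scene" or "top"; returns (picture, depth): 420x560x3 uint8, red, green, blue; 420x560 float32, m along the optical axis (not along the pixel's ray), 0 where there is no reading.
- viewer.calibration(name): a dict with "fx", "fy", "cx", "cy" (pixels), "R" (3x3) and "t" (3): a world point X has camera coordinates R X + t. Camera axes: x right, y down, z forward; pixel columns grow to the right and rows downward; lengths in m; the calibration is good to about 2 mm. A picture is of the moment at which its call begins. calibration takes no time and is no camera call.
- env.close_job(): hands the job in; it is judged then, once.
Trained networks look in the newest picture that a camera, given by its name, has taken for a name from the list of things; names that differ only in an ending like _2 or _b are one class to them, and where a whole thing is asked for, a point or a joint stands for the part that bears it (a point fixed in the world has none). Each returns a list of dicts, best first, with "conf" (0 to 1); they miss things now and then, are a little off and sometimes report something else, mostly with a low value. They report only what shows in the picture. A call takes as long as a camera call.
- recognise(camera, name): "extent" ([centre column, centre row, width, height] in pixels, round what is visible of it).
- pinpoint(camera, name): "pixel" ([column, row] in pixels: a listed point, or the origin of a listed thing).
The state is a dict: "time_s": time; "q": joint angles; "qvel": joint speeds; "joint_efforts": joint torques, N m; "position": TCP position; "tool_rot": TCP orientation; "ft_force": force on the tool from outside, world axes, zero at the start; "wrist_torque": the same for the moment, N m; "grip_width": finger opening in m; "gripper_force": force on a finger pad.
Only numpy, scipy, OpenCV 4.12 (cv2) and the standard library are available. Lean on these libraries where they do the work, as an engineer would, in place of code of your own. Each camera call takes 0.05 s, during which the arm holds its last target. There are 200 camera calls.

## Working session

There is one attempt and no reset: what is moved stays moved. The work goes in short steps, Python scripts to look and compute and a tool call to move; the robot and the scene stay as the last step left them, time stands still between calls to the robot, and variables do not carry over. Pictures are saved under pics/ and viewed, at most 10 in all, crops included, and the job is handed in when it is done.

Besides the shell and the picture viewer there is one more tool, called by a JSON object that holds its "api" and its "payload". move_arm: Moves the arm, as the interface text tells. Its arguments: {"type":"object","properties":{"plan":{"type":"string"},"grip_force":{"type":"number"}},"required":["plan"]}

```bash
mkdir -p pics; ls
cat > h.py <<'E'
import numpy as np, cv2
from rig import env, viewer, recognise, pinpoint
def ray(cam,px):
    c=viewer.calibration(cam);R=np.array(c["R"]);t=np.array(c["t"])
    d=R.T@np.array([(px[0]-c["cx"])/c["fx"],(px[1]-c["cy"])/c["fy"],1.]);return -R.T@t,d
def tri(pa,pb):
    (o1,d1),(o2,d2)=ray("scene",pa),ray("top",pb)
    s=np.linalg.lstsq(np.c_[d1,-d2],o2-o1,rcond=None)[0]
    a,b=o1+s[0]*d1,o2+s[1]*d2;return (a+b)/2,np.linalg.norm(a-b)
def atz(cam,px,z):
    o,d=ray(cam,px);return o+d*(z-o[2])/d[2]
def proj(cam,X):
    c=viewer.calibration(cam);p=np.array(c["R"])@X+np.array(c["t"]);return np.array([c["fx"]*p[0]/p[2]+c["cx"],c["fy"]*p[1]/p[2]+c["cy"]])
E
python3 - <<'E'
from h import *
np.set_printoptions(precision=4,suppress=True)
s=env.observe();print(s["position"],s["tool_rot"],s["time_s"],s["grip_width"],s["gripper_force"])
for c in("scene","top"):
    im,d=viewer.get_image(c);cv2.imwrite(f"pics/{c}0.png",im[:,:,::-1]);np.save(f"{c}0.npy",d)
P={}
for n in("taper","taper_tip","cavity_floor","gap_mouth","mould","gap_gauge"):
    for c in("scene","top"):
        r=pinpoint(c,n);P[n,c]=r[0]["pixel"] if r else None
        print(n,c,[(np.round(x["pixel"],1),round(x["conf"],2)) for x in r[:3]])
    if P[n,"scene"] is not None and P[n,"top"] is not None: print(n,*tri(P[n,"scene"],P[n,"top"]))
E
```

```text
pics
[ 0.2271 -0.5006  0.2307] [[ 0.9107  0.4131 -0.0003]
 [ 0.4131 -0.9107  0.0014]
 [ 0.0003 -0.0014 -1.    ]] 0.0 0.08577635912289355 0.0
taper scene [(array([221.4, 233.5]), 0.89)]
taper top [(array([319.9, 245.7]), 0.68)]
taper [0.5253 0.0025 0.2353] 0.002847201833166057
taper_tip scene [(array([231.1, 191. ]), 0.68)]
taper_tip top [(array([260.8, 241.6]), 0.93)]
taper_tip [0.5156 0.0899 0.2236] 0.002445709222650099
cavity_floor scene [(array([225.1, 231.2]), 0.83)]
cavity_floor top [(array([314. , 249.1]), 0.82)]
cavity_floor [0.5248 0.0121 0.2215] 0.003160845803734914
gap_mouth scene [(array([318.7, 172.9]), 0.95), (array([224.2, 230.6]), 0.71)]
gap_mouth top [(array([242.5, 156.1]), 0.62)]
gap_mouth [0.6509 0.155  0.2248] 0.00579948970689286
mould scene [(array([234.3, 272. ]), 0.58)]
mould top [(array([291.3, 283.7]), 0.69), (array([319.9, 247.8]), 0.33)]
mould [ 0.5182  0.0376 -0.0013] 0.0020208230825568014
gap_gauge scene [(array([307.6, 235.5]), 0.86), (array([234.3, 270.5]), 0.27), (array([230.9, 191.7]), 0.15)]
gap_gauge top [(array([248.4, 210.2]), 0.75)]
gap_gauge [ 0.6473  0.1549 -0.006 ] 0.0017859025000006724
```

View pics/scene0.png

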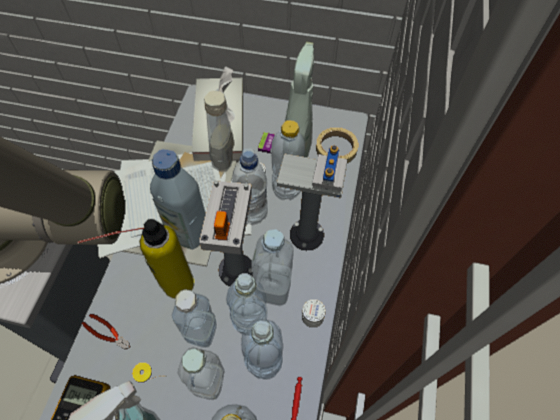

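View pics/top0.png

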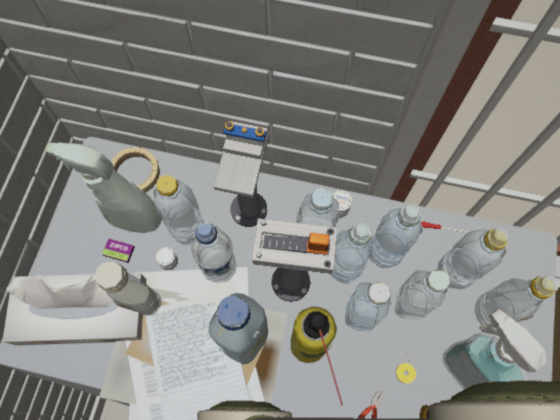

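The scene view shows the orange handle at (221,225) in the mould, and the gap gauge with its blue bridge at (330,165). In the top view the handle is at (318,242), the blade points left to (262,241), and the sill's free end is at (237,190) with the bridge at (245,131). Bottles stand close by. Next I'll build a height map and get the directions from depth.

```bash
cat >> h.py <<'E'
def cloud(cam,d):
    c=viewer.calibration(cam);v,u=np.mgrid[:420,:560]
    p=np.stack([(u-c["cx"])/c["fx"]*d,(v-c["cy"])/c["fy"]*d,d],-1)
    w=(p-np.array(c["t"]))@np.array(c["R"]);w[d<=0]=np.nan;return w
def rect(P):
    r=cv2.minAreaRect(P[:,:2].astype(np.float32)*1000);return r
E
python3 - <<'E'
from h import *
np.set_printoptions(precision=4,suppress=True,linewidth=220)
H=np.zeros((40,45))
for cam in("top","scene"):
    im=cv2.imread(f"pics/{cam}0.png")[:,:,::-1];w=cloud(cam,np.load(f"{cam}0.npy"))
    X,Y,Z=np.moveaxis(w,-1,0)
    hsv=cv2.cvtColor(im,cv2.COLOR_RGB2HSV)
    ori=(hsv[...,0]<14)&(hsv[...,1]>170)&(hsv[...,2]>120)&(np.hypot(X-.52,Y)<.06)&(Z>.2)
    print(cam,"orange",ori.sum(),np.nanmax(Z[ori]),w[ori&(Z>.27)].mean(0) ,rect(w[ori&(Z>.27)]))
    m=(np.abs(X-.52)<.07)&(np.abs(Y-.04)<.09)&(np.abs(Z-.238)<.006); print("mould top",m.sum(),np.median(Z[m]),rect(w[m]))
    m=(X>.54)&(X<.72)&(np.abs(Y-.155)<.06)&(np.abs(Z-.23)<.004); print("sill",m.sum(),np.median(Z[m]),rect(w[m]))
    m=(X>.6)&(X<.75)&(np.abs(Y-.155)<.06)&(Z>.24); print("above",m.sum(),np.nanpercentile(Z[m],[5,25,50,75,95]),w[m].min(0),w[m].max(0))
    ok=np.isfinite(X)&(X>.3)&(X<.8)&(Y>-.25)&(Y<.35)&(Z<.5)
    if 1:
        i=((X[ok]-.3)/.02).astype(int);j=((Y[ok]+.25)/.02).astype(int)
        np.maximum.at(H,(i,j),Z[ok])
print("cols y:",[round(-.25+.02*j,2) for j in range(0,30)])
for i in range(0,25): print("%.2f"%(.3+.02*i),' '.join('%3d'%(h*1000) for h in H[i,:30]))
E
```

```text
top orange 69 0.27664548222953766 [0.5183 0.0088 0.2734] ((520.9252319335938, 7.431612968444824), (11.577193260192871, 27.144554138183594), 14.950738906860352)
mould top 2871 0.23766799291123744 ((541.0223388671875, 50.956336975097656), (107.14884185791016, 133.73719787597656), 6.114255428314209)
sill 1581 0.22980079269641157 ((641.1491088867188, 153.44720458984375), (112.81661224365234, 64.5010986328125), 0.4854240417480469)
above 1200 [0.2437 0.2462 0.2481 0.2677 0.2777] [0.6439 0.1215 0.24  ] [0.696  0.1855 0.2814]
scene orange 35 0.2759982825155668 [0.5231 0.0032 0.2743] ((524.7693481445312, 5.864980697631836), (14.61985969543457, 26.465801239013672), 3.5848546028137207)
mould top 2071 0.2368336633545846 ((521.2089233398438, 39.27004623413086), (64.51020812988281, 120.13855743408203), 5.8058271408081055)
sill 1206 0.22890823454198783 ((620.8912353515625, 147.4583282470703), (158.73458862304688, 78.14635467529297), 7.466310977935791)
above 1027 [0.2435 0.2454 0.2468 0.2666 0.2763] [0.6459 0.1186 0.2401] [0.696  0.1825 0.2801]
cols y: [-0.25, -0.23, -0.21, -0.19, -0.17, -0.15, -0.1
[... 2571 characters left out ...]
 46  45   4   4   6   5   5 248 248 248 247   5   5   6   4   6   6   6  26
0.70   7   6   7   6   5   7   6   6   5   5  46  45  45   5   6   5   6   5   5   7   4   6   6   4   7   7   6   5   6   7
0.72   6   5   5   5   5   5   6   7   5   5   6   5   6   4   6   5   5   4   6   5   4   4   4   3   4   5   6   5   5   5
0.74   0   0   0   0   0 499 499 499 499 499 499 499 499 499 499 499 499 499 498 499 499 499 499 499 499 499 491 477 468 450
0.76   0   0 492   0   0 499 499   0 499 460 462 462 464 477 460 461 462 461 384 450 383 382 383 308 384 384 384 383 383 383
0.78 443 499 499 444 444 499   0   0   0   0   0   0   0   0   0   0   0   0   0   0   0   0   0   0   0   0   0   0   0   0
```

The two views agree on these poses:
- **Handle:** about (0.523, 0.0055), with the taper yawed about 96°.
- **Gap mouth:** about (0.645, 0.153), yawed about 0.5°.

I'll rise first, then turn.

{"api": "move_arm", "payload": {"plan": "0 0 -0.05 0 0 0 0.0854;0 0 -0.05 0 0 0 0.0854;0 0 -0.04 0 0 0 0.0854;0 0 0 0 0 -0.178 0.0854;0 0 0 0 0 -0.178 0.0854;0 0 0 0 0 -0.178 0.0854;0 0 0 0 0 -0.178 0.0854;0 0 0 0 0 -0.178 0.0854;0 0 0 0 0 -0.178 0.0854;0 0 0 0 0 -0.178 0.0854;0 0 0 0 0 0 0.0854", "grip_force": 40}}

```text
time_s: 2.08
position: [0.2272, -0.5009, 0.3713]
tool_rot: [[-0.099, 0.995, -0.0], [0.995, 0.099, 0.0], [0.0, -0.0, -1.0]]
ft_force: [-1.3, 0.1, -0.2]
grip_width: 0.0854
gripper_force: 0.0
```

```bash
cat >> h.py <<'E'
def rel(goal,yaw=None):
    s=env.observe();R=np.array(s["tool_rot"]);p=np.array(s["position"])
    print("t",s["time_s"],"p",p.round(4),"yaw",np.degrees(np.arctan2(R[1,0],R[0,0])).round(2),"tilt",R[:,2].round(4),"q",np.round(s["q"],1))
    print("ft",np.round(s["ft_force"],2),"w",s["grip_width"],"gf",s["gripper_force"])
    if goal is not None: print("tool shift",(R.T@(np.array(goal)-p)).round(4))
E
python3 - <<'E'
from h import *
rel([.523,.0055,.34])
for cam in("top","scene"):
    w=cloud(cam,np.load(f"{cam}0.npy"));X,Y,Z=np.moveaxis(w,-1,0)
    for nm,c,h,lo,hi in(("mould",(.52,.039),(.05,.08),.232,.243),("sill",(.615,.153),(.045,.045),.226,.2345)):
        m=(abs(X-c[0])<h[0])&(abs(Y-c[1])<h[1])&(Z>lo)&(Z<hi)
        n,l,st,_=cv2.connectedComponentsWithStats(m.astype(np.uint8),connectivity=4)
        k=1+st[1:,4].argmax();P=w[l==k]
        print(cam,nm,rect(P))
E
```

```text
t 2.075 p [ 0.2272 -0.5009  0.3713] yaw 95.7 tilt [-0.  0. -1.] q [-77.9  18.7  56.6  -0.  104.8 -83.6]
ft [-1.31  0.14 -0.16] w 0.0853765035378553 gf 0.0
tool shift [0.4745 0.3446 0.0313]
top mould ((521.0823364257812, 40.98771286010742), (65.37852478027344, 118.15898132324219), 6.108816146850586)
top sill ((621.944580078125, 153.1966552734375), (74.65541076660156, 64.38352966308594), 0.8352248072624207)
scene mould ((521.2089233398438, 39.27004623413086), (64.51020812988281, 120.13855743408203), 5.8058271408081055)
scene sill ((622.1605834960938, 151.21282958984375), (73.12020874023438, 66.52020263671875), 1.4954169988632202)
```

{"api": "move_arm", "payload": {"plan": "0.0476 0.0346 0 0 0 0 0.0854;0.0476 0.0346 0 0 0 0 0.0854;0.0476 0.0346 0 0 0 0 0.0854;0.0476 0.0346 0 0 0 0 0.0854;0.0476 0.0346 0 0 0 0 0.0854;0.0476 0.0346 0 0 0 0 0.0854;0.0476 0.0346 0 0 0 0 0.0854;0.0476 0.0346 0 0 0 0 0.0854;0.0476 0.0346 0 0 0 0 0.0854;0.0476 0.0346 0 0 0 0 0.0854;0 0 0 0 0 0 0.0854;0 0 0 0 0 0 0.0854"}}

```text
time_s: 3.58
position: [0.5232, 0.0074, 0.3712]
tool_rot: [[-0.099, 0.995, -0.0], [0.995, 0.099, -0.0], [-0.0, -0.0, -1.0]]
ft_force: [0.1, -1.2, -0.7]
grip_width: 0.0853
gripper_force: 0.0
```

Run:
```python
from h import *
rel([.5245,.0068,.241])
for c in("scene","top"):
    im,d=viewer.get_image(c)
    cv2.imwrite(f"pics/{c}1.png",im[:,:,::-1]); np.save(f"{c}1.npy",d)
    print(c,proj(c,np.array([.5245,.0068,.276])).round(1))
```

```text
t 3.575 p [0.5232 0.0074 0.3712] yaw 95.67 tilt [-4.e-04 -2.e-04 -1.e+00] q [-12.2  15.7  60.9  -0.  103.5 -17.8]
ft [ 0.05 -1.16 -0.68] w 0.08531564273732814 gf 0.0
tool shift [-0.0007  0.0013  0.1302]
scene [219.8 217.7]
top [319.6 237.6]
```

{"api": "move_arm", "payload": {"plan": "0 0.001 0.05 0 0 0 0.0854;0 0 0.04 0 0 0 0.0854;0 0 0.025 0 0 0 0.0854;0 0 0.012 0 0 0 0.0854;0 0 0 0 0 0 0.0854;0 0 0 0 0 0 0.0854"}}

```text
time_s: 4.42
position: [0.5248, 0.0073, 0.2455]
tool_rot: [[-0.1, 0.995, 0.002], [0.995, 0.1, -0.0], [-0.001, 0.002, -1.0]]
ft_force: [0.8, 0.3, 0.6]
grip_width: 0.0851
gripper_force: 0.0
```

Run:
```python
from h import *
rel([.5245,.0068,.243])
for c in("scene","top"):
    im,d=viewer.get_image(c);print(c,[(np.round(x["pixel"],1),round(x["conf"],2)) for x in pinpoint(c,"taper")[:2]])
    u,v=(220,215) if c=="scene" else (315,240)
    cv2.imwrite(f"pics/{c}2.png",cv2.resize(im[v-60:v+60,u-80:u+80,::-1],None,fx=5,fy=5,interpolation=cv2.INTER_CUBIC))
```

```text
t 4.425 p [0.5248 0.0073 0.2455] yaw 95.75 tilt [ 2.2e-03 -5.0e-04 -1.0e+00] q [-12.1  18.6  76.8  -0.   84.4 -17.9]
ft [0.77 0.31 0.59] w 0.08513227229279677 gf 0.0
tool shift [-0.0005 -0.0004  0.0025]
scene [(array([220.9, 231.2]), 0.68), (array([304.5, 233.8]), 0.25)]
top []
```

View pics/scene2.png

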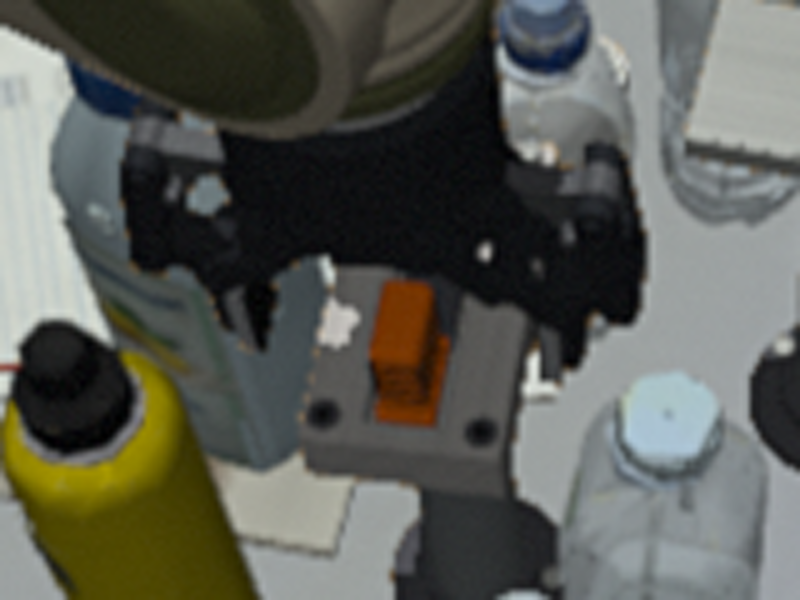

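The handle (crop pixel 400,340) stands midway between the open fingers at (260,320) and (575,350). I'll close the gripper.

{"api": "move_arm", "payload": {"plan": "0 0 0.002 0 0 0 0.0854;0 0 0 0 0 0 0.04;0 0 0 0 0 0 0;0 0 0 0 0 0 0;0 0 0 0 0 0 0;0 0 0 0 0 0 0;0 0 0 0 0 0 0;0 0 0 0 0 0 0", "grip_force": 60}}

```text
time_s: 5.62
position: [0.5245, 0.0077, 0.2425]
tool_rot: [[-0.101, 0.995, 0.0], [0.995, 0.101, -0.0], [-0.0, 0.0, -1.0]]
ft_force: [1.2, -0.2, 0.8]
grip_width: 0.0152
gripper_force: 58.6
```

Gripped. I'll lift straight up slowly, then faster.

{"api": "move_arm", "payload": {"plan": "0 0 -0.005 0 0 0 0;0 0 -0.01 0 0 0 0;0 0 -0.015 0 0 0 0;0 0 -0.02 0 0 0 0;0 0 -0.03 0 0 0 0;0 0 -0.02 0 0 0 0;0 0 0 0 0 0 0;0 0 0 0 0 0 0;0 0 0 0 0 0 0"}}

```text
time_s: 6.75
position: [0.5242, 0.0077, 0.3414]
tool_rot: [[-0.101, 0.995, -0.002], [0.995, 0.101, 0.0], [0.001, -0.002, -1.0]]
ft_force: [-0.2, -0.2, -0.7]
grip_width: 0.0151
gripper_force: 58.5
```

Run:
```python
from h import *
np.set_printoptions(precision=4,suppress=True)
rel(None)
P={}
for c in("scene","top"):
    im,d=viewer.get_image(c)
    for n in("taper","taper_tip"):
        r=pinpoint(c,n);P[n,c]=r[0]["pixel"] if r else None;print(c,n,[(np.round(x["pixel"],1),round(x["conf"],2)) for x in r[:2]])
    u,v=(220,200) if c=="scene" else (290,230)
    cv2.imwrite(f"pics/{c}3.png",cv2.resize(im[v-60:v+60,u-80:u+80,::-1],None,fx=5,fy=5,interpolation=cv2.INTER_CUBIC))
for n in("taper","taper_tip"):
    if P[n,"scene"] is not None and P[n,"top"] is not None: print(n,*tri(P[n,"scene"],P[n,"top"]))
```

```text
t 6.75 p [0.5242 0.0077 0.3414] yaw 95.79 tilt [-0.0018  0.0004 -1.    ] q [-12.1  16.1  65.   -0.   99.  -17.9]
ft [-0.22 -0.17 -0.7 ] w 0.015093108263617538 gf 58.46245765686035
scene taper [(array([216. , 199.2]), 0.68)]
scene taper_tip []
top taper []
top taper_tip []
```

View pics/scene3.png

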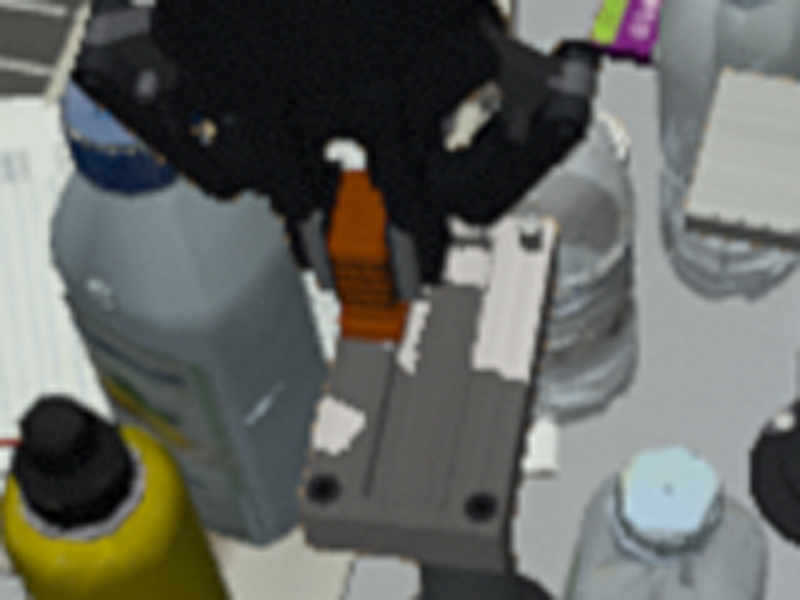

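The taper is held upright: its handle is at (360,260) in the crop, with the empty cavity below it. I'll turn it to the gap's direction.

{"api": "move_arm", "payload": {"plan": "0 0 0 0 0 0.1842 0;0 0 0 0 0 0.1842 0;0 0 0 0 0 0.1842 0;0 0 0 0 0 0.1842 0;0 0 0 0 0 0.1842 0;0 0 0 0 0 0.1842 0;0 0 0 0 0 0.1842 0;0 0 0 0 0 0.1842 0;0 0 0 0 0 0.1842 0;0.007 -0.047 0 0 0 0 0;0.007 -0.048 0 0 0 0 0;0.007 -0.048 0 0 0 0 0"}}

```text
time_s: 8.55
position: [0.5435, 0.1524, 0.3423]
tool_rot: [[1.0, 0.014, 0.0], [0.014, -1.0, -0.0], [0.0, 0.0, -1.0]]
ft_force: [-0.2, -0.1, -0.2]
grip_width: 0.0151
gripper_force: 58.6
```

{"api": "move_arm", "payload": {"plan": "0 0 0.04 0 0 0 0;0 0 0.03 0 0 0 0;0 0 0 0 0 0 0;0 0 0 0 0 0 0"}}

```text
time_s: 9.05
position: [0.5439, 0.1509, 0.2738]
tool_rot: [[1.0, 0.014, 0.002], [0.014, -1.0, 0.0], [0.002, -0.0, -1.0]]
ft_force: [-0.4, 0.8, -0.8]
grip_width: 0.015
gripper_force: 58.7
```

Run:
```python
from h import *
np.set_printoptions(precision=4,suppress=True)
rel([.545,.1506,.247])
P={}
for c in("scene","top"):
    im,d=viewer.get_image(c);np.save(f"{c}4.npy",d)
    for n in("taper","taper_tip","gap_mouth"):
        r=pinpoint(c,n);P[n,c]=r[0]["pixel"] if r else None;print(c,n,[(np.round(x["pixel"],1),round(x["conf"],2)) for x in r[:2]])
    u,v=(310,170) if c=="scene" else (245,180)
    cv2.imwrite(f"pics/{c}4.png",cv2.resize(im[v-60:v+60,u-80:u+80,::-1],None,fx=5,fy=5,interpolation=cv2.INTER_CUBIC))
for n in("taper","taper_tip","gap_mouth"):
    if P[n,"scene"] is not None and P[n,"top"] is not None: print(n,*tri(P[n,"scene"],P[n,"top"]))
```

```text
t 9.05 p [0.5439 0.1509 0.2738] yaw 0.79 tilt [ 0.0022  0.0002 -1.    ] q [ 3.5 21.8 67.3  0.  90.8 92.7]
ft [-0.4   0.76 -0.83] w 0.015029900446817165 gf 58.6798632144928
tool shift [0.001  0.0003 0.0268]
scene taper [(array([252.9, 153.5]), 0.78)]
scene taper_tip [(array([303.9, 159.2]), 0.62)]
scene gap_mouth [(array([318.2, 172.6]), 0.79)]
top taper []
top taper_tip []
top gap_mouth [(array([244.3, 157.6]), 0.87)]
gap_mouth [0.6491 0.1522 0.2273] 0.008912365083547051
```

View pics/scene4.png

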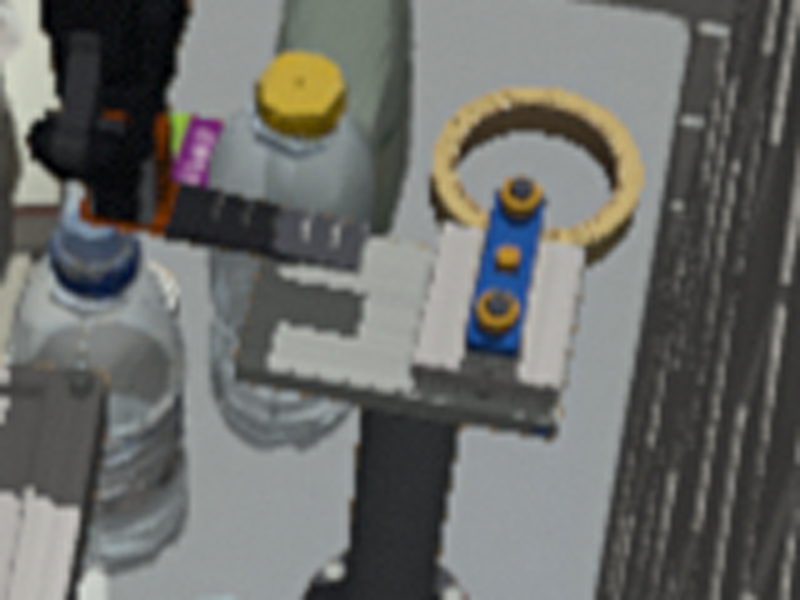

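View pics/top4.png

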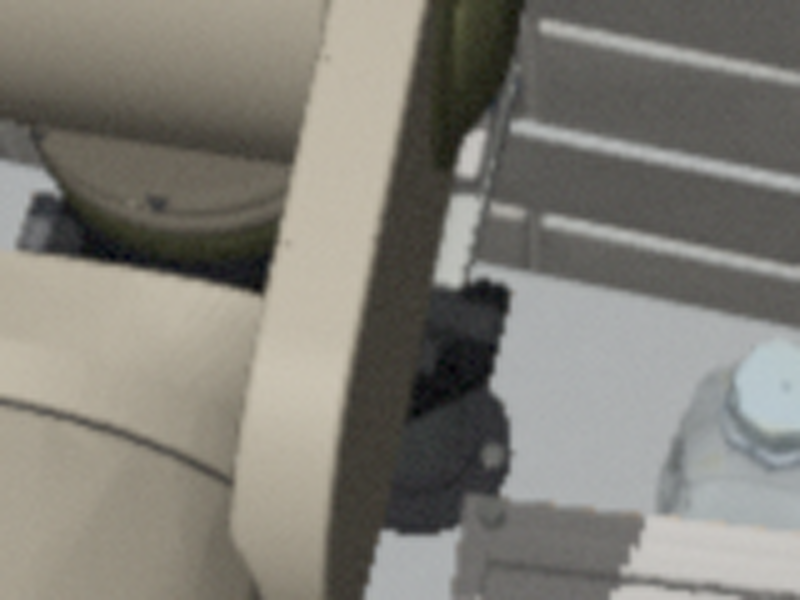

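In the scene view the blade runs from (170,210) to (360,250), level and parallel to the sill, heading for the plate's front edge at (425,310). The arm blocks the top view, so I'll check blade pose with the scene depth.

Run:
```python
from h import *
np.set_printoptions(precision=4,suppress=True)
w=cloud("scene",np.load("scene4.npy"));X,Y,Z=np.moveaxis(w,-1,0)
m=(X>.563)&(X<.64)&(abs(Y-.153)<.02)&(Z>.25)&(Z<.29)
P=w[m];print(m.sum(),P.min(0),P.max(0),rect(P))
A=np.c_[P[:,0]-.6,P[:,1]-.152,np.ones(len(P))];print("z fit (slope x,y,at x=.6)",np.linalg.lstsq(A,P[:,2],rcond=None)[0])
for x0 in np.arange(.565,.63,.01):
    q=P[abs(P[:,0]-x0)<.005]
    if len(q): print(x0.round(3),q[:,1].min(),q[:,1].max(),np.median(q[:,2]))
print("expected tip px",proj("scene",np.array([.5439+.0795,.152,.2738-.0125])))
```

```text
413 [0.563  0.1393 0.2592] [0.6237 0.1615 0.2706] ((593.3945922851562, 150.5969696044922), (60.57081985473633, 22.156204223632812), 0.6436994671821594)
z fit (slope x,y,at x=.6) [-0.0865  0.0561  0.2648]
0.565 0.13930379762841197 0.16021385846211247 0.2678760483626868
0.575 0.13934278037052997 0.16152045293294864 0.2669731690960604
0.585 0.13989812835268578 0.16124646767082815 0.26617773110203286
0.595 0.1395697256835604 0.160564183948532 0.2652902926418529
0.605 0.14042530648188958 0.16115428065607956 0.26443745979928956
0.615 0.14047707897570025 0.16125965982210927 0.2636334949474889
0.625 0.14199708060733351 0.16016842374032222 0.2632076986588687
expected tip px [302.4801 159.6817]
```

{"api": "move_arm", "payload": {"plan": "0 0 0.015 0 0 0 0;0 0 0.012 0 0 0 0;0 0 0.002 0 0 0 0;0 0 0 0 0 0 0;0 0 0 0 0 0 0"}}

```text
time_s: 10.07
position: [0.5436, 0.151, 0.2438]
tool_rot: [[1.0, 0.014, 0.001], [0.014, -1.0, 0.0], [0.001, -0.0, -1.0]]
ft_force: [0.2, -0.8, -0.9]
grip_width: 0.0152
gripper_force: 58.7
```

{"api": "move_arm", "payload": {"plan": "0 0 0.0006 0 0 0 0;0 0 0 0 0 0 0"}}

```text
time_s: 10.32
position: [0.5434, 0.151, 0.2428]
tool_rot: [[1.0, 0.014, 0.0], [0.014, -1.0, -0.0], [0.0, 0.0, -1.0]]
ft_force: [-0.1, -0.0, -1.0]
grip_width: 0.0152
gripper_force: 58.7
```

{"api": "move_arm", "payload": {"plan": "0 0 0.0006 0 0 0 0;0 0 0 0 0 0 0"}}

```text
time_s: 10.58
position: [0.5434, 0.151, 0.2424]
tool_rot: [[1.0, 0.014, 0.0], [0.014, -1.0, -0.0], [0.0, 0.0, -1.0]]
ft_force: [-1.7, -0.4, 1.1]
grip_width: 0.0152
gripper_force: 59.1
```

{"api": "move_arm", "payload": {"plan": "0 0 0.0003 0 0 0 0;0 0 0 0 0 0 0"}}

```text
time_s: 10.82
position: [0.5434, 0.151, 0.2423]
tool_rot: [[1.0, 0.014, 0.001], [0.014, -1.0, -0.0], [0.001, 0.0, -1.0]]
ft_force: [-3.5, -0.2, 5.1]
grip_width: 0.0153
gripper_force: 59.4
```

```bash
python3 -c "
from h import *
for i in range(6): viewer.get_image('scene'); s=env.observe(); print(np.round(s['ft_force'],2),np.round(s['wrist_torque'],2))"
```

```text
[-2.91 -1.14  4.34] [-0.04  0.34 -0.01]
[-1.94 -0.46  4.94] [-0.04  0.32 -0.  ]
[-3.06 -0.91  4.67] [-0.05  0.35 -0.03]
[-3.32 -0.07  4.86] [-0.09  0.25 -0.03]
[-2.74 -0.12  6.05] [-0.08  0.32 -0.01]
[-2.37 -0.19  4.05] [-0.02  0.31 -0.05]
```

The blade rests lightly on the sill at about 5 N. I'll slide it in, staying short of first contact with the plate.

{"api": "move_arm", "payload": {"plan": "0.01 0 0 0 0 0 0;0.01 0 0 0 0 0 0;0.008 0 0 0 0 0 0;0.006 0 0 0 0 0 0;0.004 0 0 0 0 0 0;0 0 0 0 0 0 0;0 0 0 0 0 0 0"}}

```text
time_s: 12.0
position: [0.5819, 0.1516, 0.2425]
tool_rot: [[1.0, 0.014, 0.001], [0.014, -1.0, 0.0], [0.001, -0.0, -1.0]]
ft_force: [-3.0, 0.6, 7.2]
grip_width: 0.0157
gripper_force: 59.8
```

```bash
cat > f.py <<'E'
from h import *
F=[];M=[]
for i in range(4): im,d=viewer.get_image('scene'); s=env.observe(); F.append(s['ft_force']);M.append(s['wrist_torque'])
print(s['time_s'],np.round(s['position'],4),np.round(np.mean(F,0),2),np.round(np.mean(M,0),2),np.round(np.array(s['tool_rot'])[:,2],4))
w=cloud("scene",d);X,Y,Z=np.moveaxis(w,-1,0)
for a,b in((.648,.658),(.683,.692)):
  m=(X>a)&(X<b)&(abs(Y-.152)<.025)&(Z>.242)&(Z<.256);print("plate z",m.sum(),Z[m].mean())
E
python3 f.py
```

```text
12.2 [0.5819 0.1516 0.2424] [-3.22  0.13  7.04] [0.01 0.45 0.03] [ 1.1e-03  2.0e-04 -1.0e+00]
plate z 143 0.24597077591263367
plate z 130 0.24592933224593824
```

{"api": "move_arm", "payload": {"plan": "0.002 0 0 0 0 0 0;0.002 0 0 0 0 0 0;0 0 0 0 0 0 0"}}

```text
time_s: 12.58
position: [0.5856, 0.1516, 0.2424]
tool_rot: [[1.0, 0.014, 0.0], [0.014, -1.0, 0.0], [0.0, -0.0, -1.0]]
ft_force: [-4.6, -0.6, 7.6]
grip_width: 0.0153
gripper_force: 59.9
```

{"api": "move_arm", "payload": {"plan": "0.0015 0 0 0 0 0 0;0.0015 0 0 0 0 0 0;0 0 0 0 0 0 0"}}

```text
time_s: 12.95
position: [0.5885, 0.1517, 0.2425]
tool_rot: [[1.0, 0.014, 0.0], [0.014, -1.0, 0.0], [0.0, -0.0, -1.0]]
ft_force: [-5.0, -0.6, 8.0]
grip_width: 0.015
gripper_force: 59.9
```

{"api": "move_arm", "payload": {"plan": "0.0015 0 0 0 0 0 0;0.0015 0 0 0 0 0 0;0 0 0 0 0 0 0"}}

```text
time_s: 13.32
position: [0.5915, 0.1517, 0.2425]
tool_rot: [[1.0, 0.014, 0.0], [0.014, -1.0, 0.0], [0.0, -0.0, -1.0]]
ft_force: [-4.4, 0.1, 7.3]
grip_width: 0.0152
gripper_force: 59.9
```

```bash
python3 f.py
```

```text
13.525 [0.5915 0.1517 0.2425] [-5.1   0.13  7.89] [-0.01  0.76 -0.01] [ 2.e-04  1.e-04 -1.e+00]
plate z 143 0.24566549933537413
plate z 135 0.24572331403276113
```

{"api": "move_arm", "payload": {"plan": "0.001 0 0 0 0 0 0;0.001 0 0 0 0 0 0;0 0 0 0 0 0 0"}}

```text
time_s: 13.9
position: [0.5935, 0.1518, 0.2425]
tool_rot: [[1.0, 0.014, 0.0], [0.014, -1.0, 0.0], [0.0, -0.0, -1.0]]
ft_force: [-5.5, -0.9, 8.4]
grip_width: 0.0155
gripper_force: 60.0
```

{"api": "move_arm", "payload": {"plan": "0.001 0 0 0 0 0 0;0.001 0 0 0 0 0 0;0 0 0 0 0 0 0"}}

```text
time_s: 14.28
position: [0.5951, 0.1518, 0.2425]
tool_rot: [[1.0, 0.014, -0.001], [0.014, -1.0, 0.0], [-0.001, -0.0, -1.0]]
ft_force: [-8.3, 0.1, 8.8]
grip_width: 0.0154
gripper_force: 60.1
```

```bash
python3 f.py
```

```text
14.475 [0.5951 0.1518 0.2425] [-7.21  0.1   8.4 ] [-0.08  1.07  0.01] [-7.e-04  0.e+00 -1.e+00]
plate z 143 0.24581950449535228
plate z 132 0.24592901961677932
```

The force is rising: first contact was near TCP x = 0.594. I'll go deeper in small steps.

{"api": "move_arm", "payload": {"plan": "0.001 0 0 0 0 0 0;0.001 0 0 0 0 0 0;0 0 0 0 0 0 0"}}

```text
time_s: 14.85
position: [0.5965, 0.1519, 0.2425]
tool_rot: [[1.0, 0.014, -0.002], [0.014, -1.0, -0.0], [-0.002, 0.0, -1.0]]
ft_force: [-11.0, -1.1, 8.9]
grip_width: 0.0151
gripper_force: 60.2
```

{"api": "move_arm", "payload": {"plan": "0.001 0 0 0 0 0 0;0.001 0 0 0 0 0 0;0 0 0 0 0 0 0"}}

```text
time_s: 15.22
position: [0.598, 0.152, 0.2425]
tool_rot: [[1.0, 0.014, -0.004], [0.014, -1.0, -0.0], [-0.004, 0.0, -1.0]]
ft_force: [-13.1, -0.8, 10.0]
grip_width: 0.0152
gripper_force: 60.3
```

```bash
python3 f.py
```

```text
15.425 [0.598  0.1519 0.2425] [-13.83  -0.19   9.97] [-0.11  1.86 -0.02] [-3.6e-03 -1.0e-04 -1.0e+00]
plate z 144 0.2458778828437983
plate z 130 0.24586975050237653
```

{"api": "move_arm", "payload": {"plan": "0.001 0 0 0 0 0 0;0.001 0 0 0 0 0 0;0 0 0 0 0 0 0"}}

```text
time_s: 15.8
position: [0.5995, 0.152, 0.2425]
tool_rot: [[1.0, 0.015, -0.005], [0.015, -1.0, -0.0], [-0.005, 0.0, -1.0]]
ft_force: [-17.4, -0.4, 11.0]
grip_width: 0.0151
gripper_force: 60.3
```

```bash
python3 f.py
python3 - <<'E'
from h import *
im,d=viewer.get_image("scene");np.save("scene5.npy",d)
for n in("upper_plate","taper_tip","taper"): print(n,[(np.round(x["pixel"],1),round(x["conf"],2)) for x in pinpoint("scene",n)[:2]])
w=cloud("scene",d);X,Y,Z=np.moveaxis(w,-1,0)
m=(X>.6)&(X<.64)&(abs(Y-.153)<.009)&(Z>.23)&(Z<.25)
P=w[m];A=np.c_[P[:,0]-.63,P[:,1]-.152,np.ones(len(P))];print(len(P),np.linalg.lstsq(A,P[:,2],rcond=None)[0])
u,v=310,170
cv2.imwrite("pics/scene5.png",cv2.resize(im[v-45:v+45,u-60:u+60,::-1],None,fx=6.6,fy=6.6,interpolation=cv2.INTER_CUBIC))
E
```

```text
16.0 [0.5995 0.152  0.2425] [-16.51  -0.17  10.67] [-0.07  2.23 -0.05] [-4.7e-03 -1.0e-04 -1.0e+00]
plate z 143 0.24601306698157008
plate z 133 0.24619350170941715Traceback (most recent call last):
  File "<stdin>", line 3, in <module>
ValueError: it knows: cavity_floor, gap_gauge, gap_mouth, mould, taper, taper_tip
```

```bash
cat > g.py <<'E'
from h import *
ds=[];ims=[]
for i in range(8): im,d=viewer.get_image("scene");ds.append(d)
D=np.median(ds,0)
w0=cloud("scene",np.load("scene4.npy"));w=cloud("scene",D)
X,Y,Z=np.moveaxis(w0,-1,0)
for nm,m in(("plate",((abs(X-.652)<.005)|(abs(X-.688)<.004))&(abs(Y-.152)<.024)&(Z>.242)&(Z<.25)),("sill",(X<.64)&(X>.59)&(abs(Y-.175)<.05)&(abs(Y-.152)>.013)&(abs(Z-.229)<.004)),("bridge",(X>.66)&(X<.68)&(abs(Y-.152)<.03)&(Z>.27)&(Z<.29))):
    for b in("scene0.npy","scene1.npy","scene4.npy"):
        e=(w-cloud("scene",np.load(b)))[m][:,2];print(nm,b,m.sum(),"dz mm",np.round(np.nanmedian(e)*1e3,2),np.round(np.nanstd(e)*1e3/np.sqrt(m.sum()),2))
X,Y,Z=np.moveaxis(w,-1,0)
m=(X>.617)&(X<.64)&(abs(Y-.153)<.008)&(Z>.23)&(Z<.25)
P=w[m];A=np.c_[P[:,0]-.63,P[:,1]-.152,np.ones(len(P))];print("blade",len(P),np.linalg.lstsq(A,P[:,2],rcond=None)[0])
u,v=310,170
cv2.imwrite("pics/scene5.png",cv2.resize(im[v-45:v+45,u-60:u+60,::-1],None,fx=6.6,fy=6.6,interpolation=cv2.INTER_CUBIC))
E
python3 g.py
```

```text
plate scene0.npy 253 dz mm 0.37 0.08
plate scene1.npy 253 dz mm 0.33 0.08
plate scene4.npy 253 dz mm 0.61 0.07
sill scene0.npy 294 dz mm 0.09 0.37
sill scene1.npy 294 dz mm 0.09 0.37
sill scene4.npy 294 dz mm 0.2 0.37
bridge scene0.npy 133 dz mm 0.18 0.1
bridge scene1.npy 133 dz mm 0.02 0.09
bridge scene4.npy 133 dz mm -0.0 0.09
blade 104 [-0.09519992  0.01089833  0.23601375]
```

View pics/scene5.png

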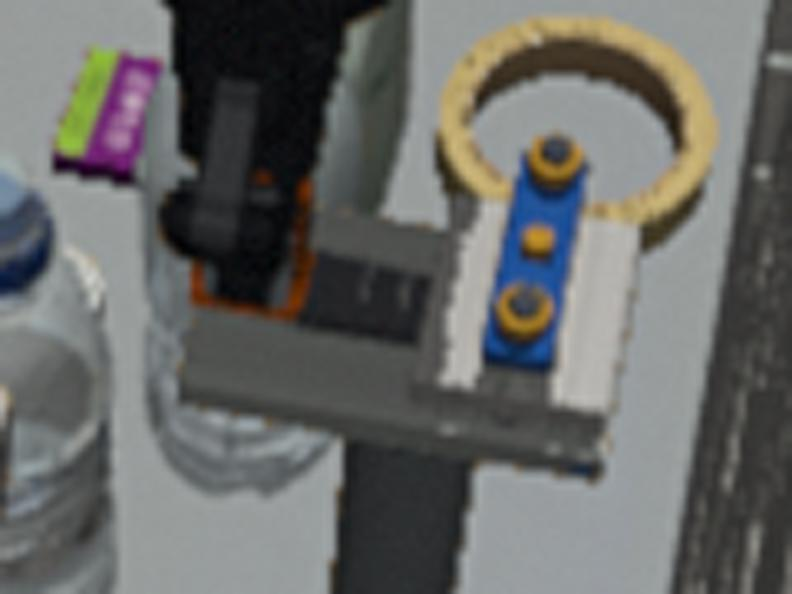

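The blade lies flat and square in the gap, from (310,290) to the plate edge at (425,310), and the plate has lifted about 0.4 mm. I'll go 2 mm deeper for margin.

{"api": "move_arm", "payload": {"plan": "0.001 0 0 0 0 0 0;0.001 0 0 0 0 0 0;0 0 0 0 0 0 0;0 0 0 0 0 0 0;0 0 0 0 0 0 0"}}

```text
time_s: 17.08
position: [0.601, 0.1521, 0.2425]
tool_rot: [[1.0, 0.015, -0.006], [0.015, -1.0, -0.0], [-0.006, 0.0, -1.0]]
ft_force: [-20.0, -0.4, 12.3]
grip_width: 0.015
gripper_force: 60.5
```

```bash
python3 g.py; python3 f.py
```

```text
plate scene0.npy 253 dz mm 0.48 0.08
plate scene1.npy 253 dz mm 0.47 0.08
plate scene4.npy 253 dz mm 0.61 0.07
sill scene0.npy 294 dz mm 0.11 0.37
sill scene1.npy 294 dz mm 0.11 0.37
sill scene4.npy 294 dz mm 0.05 0.37
bridge scene0.npy 133 dz mm 0.23 0.11
bridge scene1.npy 133 dz mm -0.13 0.1
bridge scene4.npy 133 dz mm -0.01 0.1
blade 103 [-0.10118975  0.00708774  0.23609819]
17.675 [0.601  0.1521 0.2425] [-1.954e+01  1.000e-02  1.162e+01] [-0.12  2.61 -0.03] [-6.e-03 -2.e-04 -1.e+00]
plate z 141 0.24635485852444372
plate z 130 0.24627436998542748
```

The plate has lifted about 0.5–0.6 mm, and the net inward push is about 15 N once the sill drag is taken off. I'll hand it in.

```bash
python3 -c "
from rig import env
print(env.close_job())"
```

```text
the job is handed in; nothing more can be done
None
```

I handed the job in with the taper gripped at about 60 N, its blade flat and square in the gap about 36 mm deep, and the upper plate lifted about 0.5 mm by a net push of about 15 N; the judge's result was not shown.

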